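# Fill the curing rack and hold the mist control in

## Task

First lay the loose mortar prism gently in the free outlined place of the curing rack, inside the outline and square in line with the other two, and let go of it. Then fit the loose knob onto the controller's D-shaft, turned so that its bore matches the shaft's flat, and push it fully home and on in against the spring to the stop; finish while still holding it pressed in, to keep the mist running. Do not disturb the two racked prisms or the other things on the bench.

Things in the scene. Friction and masses are not known exactly. Their poses are not given: they have to be found in the camera images.
- rack: fixed low aluminium shelf, 200 (x) x 250 (y) mm, its flat top 30 mm above the bench; origin at bench height under its centre. Three places lie side by side along its y axis, 80 mm apart, each printed as a dark outline 64 (y) x 184 (x) mm
- place0 (a point): centre of the place at y = -80 mm of the rack, on the rack's top; axes as the rack
- place1 (a point): centre of the middle place, on the rack's top; axes as the rack
- place2 (a point): centre of the place at y = +80 mm of the rack, on the rack's top; axes as the rack
- prism_a: grey mortar test prism 160 (x) x 40 (y) x 40 (z) mm, 0.56 kg, lying in one of the three places of the rack (which one varies); origin at the centre of its underside, x along its length. There are 40 mm of room between prisms in neighbouring places
- prism_b: a second such prism, lying in another of the three places; origin as before. The third place is free
- prism_new: the loose third prism, same size and look, mass 0.45 to 0.67 kg, lying on the bench between the rack and the controller; origin at the centre of its underside, x along its length
- controller: fixed grey controller housing 140 (x) x 120 (y) x 60 (z) mm, with a display on its front (-x); origin under its centre. On its top, at the centre, stands a round black collar (44 mm across, 10 mm high) from which the D-shaft rises
- shaft_seat (a point): centre of the steel shoulder (28 mm across, 18 mm above the housing top while unpressed) on which the knob underside comes to rest; it moves down with the shaft. The upright D-shaft rises 20 mm above it: 16 mm across, flat 4 mm from the axis, last 2.5 mm chamfered. z is up the shaft, x points out of the flat; the shaft cannot turn
- shaft (a joint): how far the shaft is pressed down, 0 to 0.006 m (stop); a spring pushes it up: 3 N to begin, 10 N at the stop, and it springs back when let go
- knob: loose black knob, 50 g, 38 mm high, underside on the bench: skirt 54 mm across, 8 mm high; above it a grip bar 26 mm thick (y), flat sides x = -22 to 14 mm, with a pointed nose at +x (27 mm out, white line on top). Blind D-bore from below, 30 deep, 18 across, flat 5.2 mm from the axis on the nose side: nose must match the shaft flat within 10 degrees. Origin: centre of underside, x to the nose
- knob_nose (a point): upper end of the knob's nose edge: 27 mm along the knob's x, 38 mm above its underside; axes as the knob
- bottle: bystander: white plastic bottle, 56 mm across, 150 mm tall; origin under its centre
- bowl: bystander: steel bowl, 100 mm across, 50 mm high; origin under its centre
- brush: bystander: hand brush lying on the bench
- spatula: bystander: spatula lying on the bench
Mind the look-alikes: they are no part of the job. Leave any purple look-alike of the knob alone. What is shaped like the prism_b but turquoise is not meant.

How it is judged (in metres and radians):
On the way, in this order (a step that is already met when the one before it is completed fails the run):
1. the loose prism lies released in the free place, in line with the others ((horizontal distance between prism_new and place0 below 0.012 m or horizontal distance between prism_new and place1 below 0.012 m or horizontal distance between prism_new and place2 below 0.012 m) and horizontal distance between prism_new and prism_a above 0.06 m and horizontal distance between prism_new and prism_b above 0.06 m and angle between the x axis of prism_new and the x axis of rack, either way round below 0.12 rad and z of prism_new in the frame of rack between 0.026 and 0.034 m and angle between prism_new's own z axis and vertical below 0.1 rad and contact force between the fingers and prism_new below 0.05 N and linear speed of prism_new below 0.02 m/s), for 0.2 s.
2. the knob sits home on the D-shaft, flat to flat (z of knob in the frame of shaft_seat between -0.003 and 0.003 m and horizontal distance between knob and shaft_seat below 0.004 m and angle between the x axis of knob and the x axis of shaft_seat, either way round below 0.25 rad and x of knob_nose in the frame of shaft_seat above 0.02 m and angle between knob's own z axis and vertical below 0.1 rad), for 0.2 s.
At the end, for the whole second after the job is handed in: New prism flat, released and still in the free place: centre within 12 mm, 0.12 rad square. Knob upright on the shaft: underside within 3 mm of the shoulder, axis within 4 mm, nose within 0.25 rad of the flat, fingers on it, shaft held pressed in more than 4 of 6 mm (all of step 1 and all of step 2 and value of joint shaft above 0.004 m and contact force between the fingers and knob above 2 N); the arm keeps its last pose, push and grip.
It fails at once if a racked prism was pushed out of place (distance of any of prism_a, prism_b from where it was at the start of the episode above 0.015 m).
It fails at once if another thing on the bench was pushed about (distance of any of bottle, bowl, brush, spatula from where it was at the start of the episode above 0.03 m).
It fails at once if the prism was dropped (contact force between the fingers and prism_new below 0.05 N and linear speed of prism_new above 0.5 m/s).
It also fails if it takes over 50 s, if anything falls off the work surface, if the arm or the gripper's body presses on something with over 40 N, if the wrist force passes 120 N, or if a joint passes its speed limit or range.

## Robot

A 7-joint arm with a two-finger parallel gripper is mounted at the origin on the work surface. World frame = base frame: x ahead of the robot, y to its left, z up, the work surface at z = 0. Lengths are in m, angles in degrees, forces in N, time in s.
With the tool pointing down it reaches from about 0.425 to 0.875 m from the base axis. Payload 4.7 kg.
Tool frame: the origin (TCP) lies where the fingers leave the gripper's body, on its centre line; the fingertips stand 70 mm ahead of it and the grasp point (between the pads) lies 51 mm ahead of it (env.tip_reach is the distance from the TCP to the fingertips, in m); z points along the fingers, x is the direction in which the jaws open and shut, and the axes are right-handed (so a half turn about z gives the same grasp; the last joint's range is limited). The gripper opens to 87 mm and grips with 3 to 60 N. Pads are 19 mm wide; open, the fingers measure 117 mm over their backs; the gripper's body (75 mm by 190 mm) begins 51 mm behind the grasp point.
Start: joints at [74.949, 18.392, -4.016, 83.108, 1.295, 78.541, -3.26], TCP at [0.178, -0.625, 0.292] pointing down, gripper open.
Joint ranges: [-163.93, 163.93], [-17.29, 119.83], [-79.2, 71.16], [3.27, 140.29], [-89.18, 269.18], [5.43, 117.66], [-154.24, 154.24]. Speed limits (degrees/s): [147.25, 147.25, 180, 180, 180, 180, 180].

## Interface

Orientations are given as [roll, pitch, yaw] about the fixed x, y, z axes, in that order (R = Rz(yaw) Ry(pitch) Rx(roll)).
In Python, from cell import env, optics, order gives the robot as it stands.
- The arm moves only by the shell command python3 -m creep 'ROWS' [FORCE]. ROWS is JSON, a list of rows, each a list of 7 numbers: the shift along the tool's x, y, z in cm, then the turn, a rotation vector about the tool's x, y, z in rad, then the opening, from 0 (shut) to 1 (fully open). A call has 1 to 20 rows; each row shifts and turns the pose as measured when the row begins, along the tool's axes as they then stand; what a row does not reach is not made up. A row lasts 1/10 s, in which the tool goes at most 50 mm and 8.59 degrees, less where a joint would pass 70% of its speed; a pose out of reach is approached as far as the arm can. A call with a gripper value outside its range is refused whole. The fingers move at their own pace and stop on an object; FORCE is the grip in N (left out, the last holds). Time passes only in rows, so rows that do not move let the fingers close. It gives the time, the measured TCP pose, the force and the opening at its end, in the units of the state.
- env.get_obs(): the state, without advancing time (a new reading comes with each control period).
- optics.read_camera(name): name is "scene" or "top" or "wrist"; returns a dict with "frame" (384x512x3 uint8, blue, green, red), "z_map" (384x512 float32, m along the optical axis (not along the pixel's ray), 0 where there is no reading), "fx", "fy", "cx", "cy" (pixels), "R" (3x3) and "t" (3): a world point X has camera coordinates R X + t; the wrist camera has in their place "hand_eye" (4x4, takes a point from camera to tool coordinates, whose origin is the TCP and whose axes are the tool frame's). Camera axes: x right, y down, z forward; pixel columns grow to the right and rows downward; lengths in m; the calibration is good to about 2 mm. A picture is of the moment at which its call begins: read the wrist's pose just before it.
- order.sign_off(): hands the job in, once; it reports no verdict.
The state is a dict: "time_s": time; "qpos": joint angles; "joint_velocities": joint speeds; "effort": joint torques, N m; "tool_pos": TCP position; "tool_rot": TCP orientation; "force": force on the tool from outside, world axes, zero at the start; "wrist_torque": the same for the moment, N m; "grip_width": finger opening in m.
Only numpy, scipy, OpenCV 4.12 (cv2) and the standard library are available. Lean on these libraries where they do the work, as an engineer would, in place of code of your own. Each camera call takes 0.05 s, during which the arm holds its last target. There are 200 camera calls.

## Working session

There is one attempt and no reset: what is moved stays moved. The work goes in short steps, Python scripts to look and compute and a shell command to move; the robot and the scene stay as the last step left them, time stands still between calls to the robot, and variables do not carry over. Pictures are saved under pics/ and viewed, on a budget of 10 in all, crops included, one or two more only if the job needs it, and the job is handed in when it is done.

```bash
mkdir -p pics; ls
cat > h.py <<'E'
import numpy as np, cv2
from cell import env, optics, order
from scipy.spatial.transform import Rotation as Ro
def cam(n):
    o=env.get_obs(); c=optics.read_camera(n)
    if 'hand_eye' in c:
        T=np.eye(4); T[:3,:3]=Ro.from_euler('xyz',o['tool_rot'],degrees=True).as_matrix(); T[:3,3]=o['tool_pos']
        c['M']=T@np.array(c['hand_eye'])
    else:
        R=np.array(c['R']); T=np.eye(4); T[:3,:3]=R.T; T[:3,3]=-R.T@np.array(c['t']); c['M']=T
    return c
def cloud(c):
    z=c['z_map']; v,u=np.mgrid[:z.shape[0],:z.shape[1]]
    P=np.stack([(u-c['cx'])/c['fx']*z,(v-c['cy'])/c['fy']*z,z,np.ones_like(z)],-1)@c['M'].T
    P=P[...,:3]; P[z==0]=np.nan
    return P
E
python3 - <<'E'
from h import *
print(env.get_obs())
for n in ('top','scene'):
    c=cam(n); cv2.imwrite(f'pics/{n}0.png',cv2.resize(c['frame'],(800,600),interpolation=cv2.INTER_CUBIC)); np.savez(f'{n}0.npz',f=c['frame'],P=cloud(c))
    print(n,c['M'].round(3).tolist(),c['fx'])
E
```

```text
pics
{'time_s': 0.0, 'qpos': array([74.94880805, 18.43929555, -4.01739366, 83.17569753,  1.29574414,
       78.54060482, -3.26040759]), 'joint_velocities': array([-0.01366991,  0.04835262, -0.02225428,  0.0472919 , -0.1120252 ,
        0.01294802, -0.05042484]), 'effort': array([ 4.71169369e-04, -4.91298938e+01, -4.03821375e-01, -3.12528920e+01,
       -6.40775403e-02,  4.35592909e-02,  1.48785712e-04]), 'tool_pos': array([ 0.17748301, -0.6248568 ,  0.291152  ]), 'tool_rot': array([ 1.79994069e+02,  1.10303485e-01, -7.41375384e+01]), 'force': array([-0.70695302, -0.392869  ,  0.27337247]), 'wrist_torque': array([-0.03633357, -0.02635726,  0.08752263]), 'grip_width': 0.08675407955654489}
top [[-0.027, -0.993, 0.114, 0.387], [-1.0, 0.028, 0.007, 0.017], [-0.01, -0.114, -0.993, 1.186], [0.0, 0.0, 0.0, 1.0]] 456.92688720265124
scene [[0.288, 0.566, -0.773, 1.37], [0.958, -0.172, 0.231, -0.214], [-0.002, -0.807, -0.591, 0.743], [0.0, 0.0, 0.0, 1.0]] 441.62478368617633
```

View pics/top0.png

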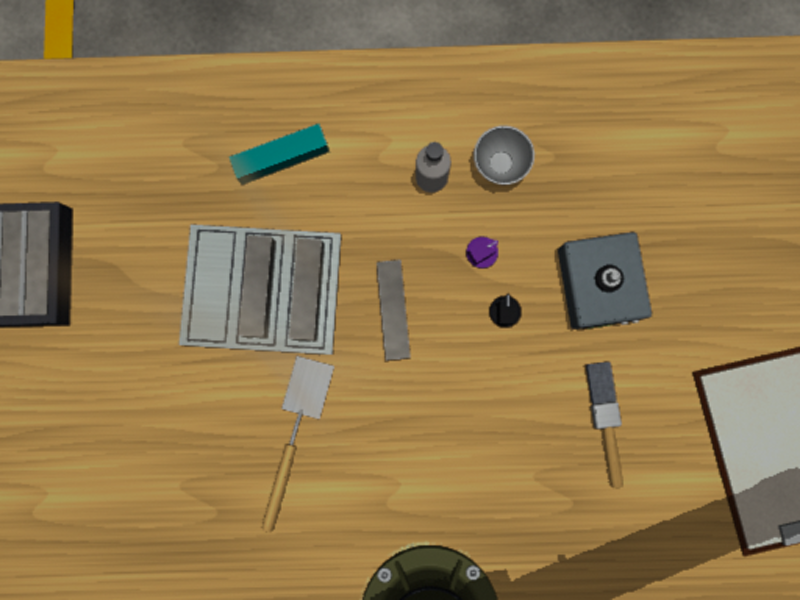

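View pics/scene0.png

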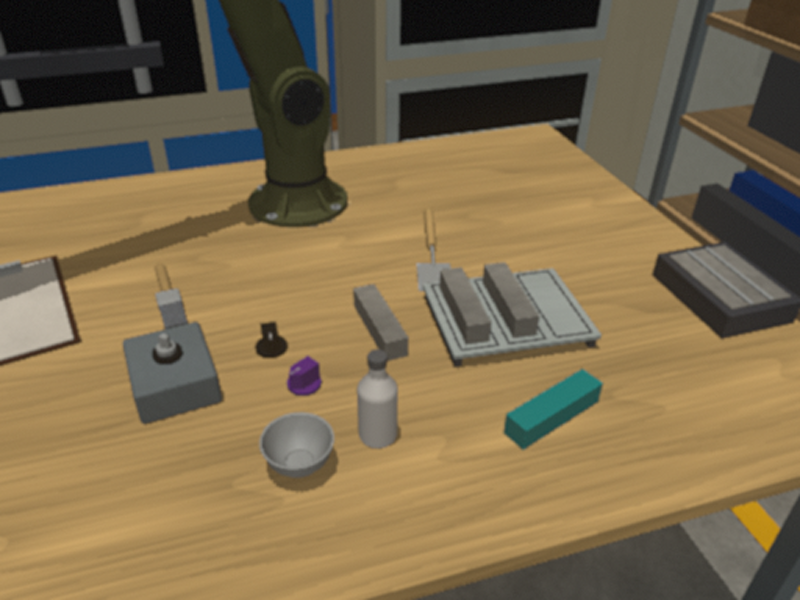

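The top view looks along -z with world x up and y to the left. The rack's free place is the leftmost one at (212,285), which is place2.

- **Could be taken for the loose prism:** grey on the bench (394,310), racked ones (258,287) and (306,290), prisms in the dark mould (20,260), turquoise one (280,155). I choose (394,310).
- **Could be taken for the knob:** black (505,311) or purple (482,252). I choose black.

The controller and shaft are at (610,278). I'll check these choices in one crop and measure.

Run:
```python
from h import *
d=np.load('top0.npz'); f,P=d['f'],d['P']
s=.64
def rect(name,u0,u1,v0,v1,z0,z1):
    Q=P[int(v0*s):int(v1*s),int(u0*s):int(u1*s)].reshape(-1,3); Q=Q[(Q[:,2]>z0)&(Q[:,2]<z1)]
    (cx,cy),(w,h),a=cv2.minAreaRect((Q[:,:2]*1000).astype(np.float32))
    b=cv2.boxPoints(((cx,cy),(w,h),a)); e=[b[1]-b[0],b[2]-b[1]]; L=max(e,key=lambda q:np.hypot(*q))
    ang=(np.degrees(np.arctan2(L[1],L[0]))+90)%180-90
    print(name,'c',round(cx,1),round(cy,1),'wh',round(w),round(h),'long ang',round(ang,2),'n',len(Q),'zmed',np.median(Q[:,2]).round(4),'mean',Q[:,:2].mean(0).round(4))
rect('new',365,420,245,370,.035,.05)
rect('mid',238,280,225,350,.06,.08)
rect('right',284,333,225,350,.06,.08)
rect('rack',170,350,215,360,.02,.08)
rect('ctrl',550,660,225,340,.05,.066)
rect('collar',590,630,260,300,.068,.075)
rect('shaft',590,630,255,300,.09,.105)
rect('knobtop',480,530,285,335,.03,.045)
rect('knobskirt',480,530,285,335,.004,.045)
c=f[150:240,230:420]; cv2.imwrite('pics/crop1.png',cv2.resize(c,(760,360),interpolation=cv2.INTER_CUBIC))
```

```text
new c 490.7 43.6 wh 160 40 long ang 3.92 n 992 zmed 0.0405 mean [0.49   0.0435]
mid c 531.9 260.1 wh 41 160 long ang -4.96 n 1093 zmed 0.0703 mean [0.5306 0.2591]
right c 524.2 180.3 wh 41 160 long ang -5.26 n 1070 zmed 0.0703 mean [0.5235 0.1799]
rack c 532.1 260.3 wh 251 201 long ang 84.81 n 7565 zmed 0.0318 mean [0.5289 0.2573]
ctrl c 526.9 -299.0 wh 141 121 long ang 6.83 n 2439 zmed 0.0605 mean [ 0.5257 -0.297 ]
collar c 527.5 -298.1 wh 40 42 long ang -1.25 n 123 zmed 0.071 mean [ 0.5265 -0.2976]
shaft c 525.4 -298.1 wh 15 11 long ang 66.66 n 33 zmed 0.099 mean [ 0.5258 -0.2975]
knobtop c 486.3 -141.7 wh 26 47 long ang -2.54 n 177 zmed 0.0382 mean [ 0.484  -0.1415]
knobskirt c 488.8 -140.1 wh 80 78 long ang 86.0 n 381 zmed 0.0252 mean [ 0.4839 -0.1393]
```

View pics/crop1.png

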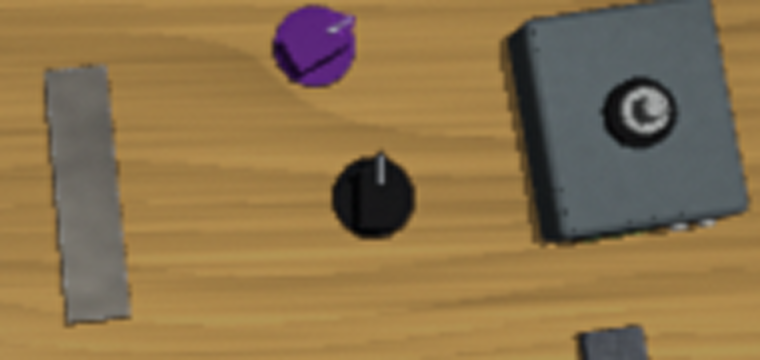

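The crop shows the plain grey loose prism at (88,195), the black knob at (373,195) with its nose pointing up at (380,155), and the shaft at (640,110). The choices hold. I'll turn the tool to match the prism first, then look at the shaft with the wrist camera on the way.

```bash
cat >> h.py <<'E'
def plan(x,y,z,yaw):
    o=env.get_obs(); R=Ro.from_euler('xyz',o['tool_rot'],degrees=True); T=Ro.from_euler('xyz',[180,0,yaw],degrees=True)
    print('t',round(o['time_s'],2),'pos',o['tool_pos'].round(4),'rot',o['tool_rot'].round(2),'F',o['force'].round(1),'w',round(o['grip_width'],4))
    print('  shift cm',(R.inv().apply(np.array([x,y,z])-o['tool_pos'])*100).round(2),'(in target axes',(T.inv().apply(np.array([x,y,z])-o['tool_pos'])*100).round(2),') turn',(R.inv()*T).as_rotvec().round(4))
E
python3 -m creep '[[0,0,0,0,0,0.104,1],[0,0,0,0,0,0.104,1],[0,0,0,0,0,0,1]]'
python3 - <<'E'
from h import *
plan(.47,-.36,.29,-86.08); plan(.4907,.0436,.20,-86.08)
print(np.array(optics.read_camera('wrist')['hand_eye']).round(3))
E
```

```text
time_s: 0.4
tool_pos: [0.1772, -0.6242, 0.2892]
tool_rot: [179.9, 0.3, -86.4]
force: [-0.3, 0.7, -0.3]
grip_width: 0.0872
t 0.4 pos [ 0.1772 -0.6242  0.2892] rot [179.93   0.29 -86.45] F [-0.3  0.7 -0.3] w 0.0872
  shift cm [-2.455e+01 -3.086e+01  1.000e-02] (in target axes [-24.36 -31.02  -0.08] ) turn [ 0.0012  0.0051 -0.0064]
t 0.4 pos [ 0.1772 -0.6242  0.2892] rot [179.93   0.29 -86.45] F [-0.3  0.7 -0.3] w 0.0872
  shift cm [-64.66 -35.44   9.21] (in target axes [-64.48 -35.84   8.92] ) turn [ 0.0012  0.0051 -0.0064]
[[ 1.    -0.    -0.     0.001]
 [ 0.     0.954  0.3   -0.083]
 [ 0.    -0.3    0.954 -0.091]
 [ 0.     0.     0.     1.   ]]
```

```bash
python3 -m creep '[[-2.5,-3.1,0.1,0,0,0,1],[-2.5,-3.1,0.1,0,0,0,1],[-2.5,-3.1,0.1,0,0,0,1],[-2.5,-3.1,0.1,0,0,0,1],[-2.5,-3.1,0.1,0,0,0,1],[-2.5,-3.1,0.1,0,0,0,1],[-2.5,-3.1,0.1,0,0,0,1],[-2.5,-3.1,0.1,0,0,0,1],[-2.5,-3.1,0.1,0,0,0,1],[-2.5,-3.1,0.1,0,0,0,1],[-2.5,-3.1,0.1,0,0,0,1],[-2.5,-3.1,0.1,0,0,0,1],[0,0,0,0,0,0,1]]'
python3 - <<'E'
from h import *
c=cam('wrist'); cv2.imwrite('pics/w1.png',cv2.resize(c['frame'],(800,600),interpolation=cv2.INTER_CUBIC)); np.savez('w1.npz',f=c['frame'],P=cloud(c),M=c['M'],k=[c['fx'],c['fy'],c['cx'],c['cy']])
plan(.4907,.0436,.20,-86.08); plan(.484,-.1416,.25,-90)
E
```

```text
time_s: 1.75
tool_pos: [0.5352, -0.2839, 0.2737]
tool_rot: [179.8, 0.4, -84.6]
force: [0.0, 0.5, -0.3]
grip_width: 0.087
t 1.8 pos [ 0.5332 -0.2868  0.2736] rot [179.66   0.32 -84.84] F [-1.2  0.4 -0.4] w 0.0872
  shift cm [-33.25   1.21   7.55] (in target axes [-33.26   1.98   7.36] ) turn [0.0059 0.0054 0.0217]
t 1.8 pos [ 0.5332 -0.2868  0.2736] rot [179.66   0.32 -84.84] F [-1.2  0.4 -0.4] w 0.0872
  shift cm [-14.89   3.57   2.46] (in target axes [-14.52   4.92   2.36] ) turn [0.0061 0.0052 0.0901]
```

View pics/w1.png

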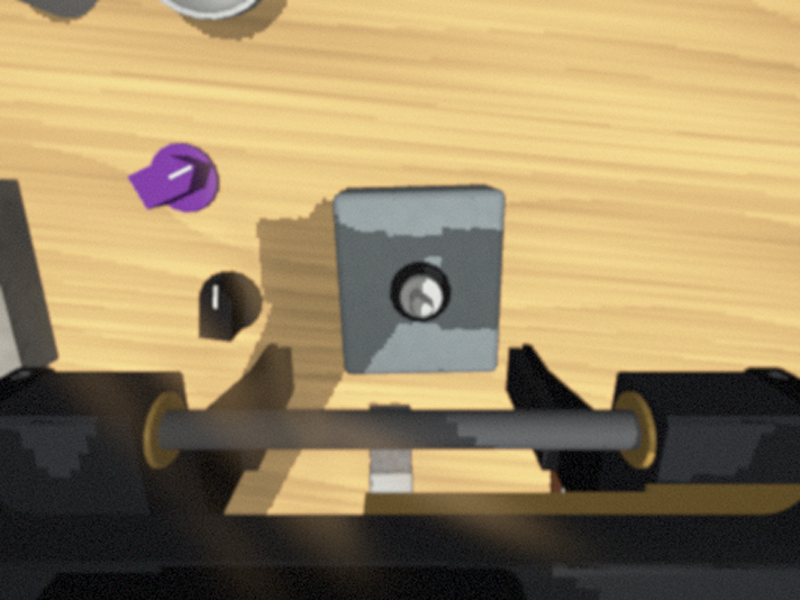

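The wrist view shows the controller centred at (420,280), the shaft at (421,295) and the black knob at (228,303) to its left. I'll enlarge the shaft and use the depth to get the direction of the flat.

Run:
```python
from h import *
d=np.load('w1.npz'); f,P=d['f'],d['P']
u0,v0=int(385*.64),int(255*.64); c=f[v0:v0+50,u0:u0+50]
Pc=P[v0:v0+50,u0:u0+50]
for z0,z1 in((.094,.105),(.072,.084),(.0665,.072),(.055,.0635)):
    m=(Pc[...,2]>z0)&(Pc[...,2]<z1); Q=Pc[m]
    print(z0,len(Q),Q[:,:2].min(0).round(4),Q[:,:2].max(0).round(4),Q.mean(0).round(4))
t=Pc[(Pc[...,2]>.094)][:,:2]*1000
(cx,cy),r=cv2.minEnclosingCircle(t.astype(np.float32)); print('enc',cx,cy,r)
for R_ in range(0,360,15):
    a=np.radians(R_); print(R_,round(float((t@[np.cos(a),np.sin(a)]).max()-cx*np.cos(a)-cy*np.sin(a)),1),end='; ')
z=np.nan_to_num(Pc[...,2]); zi=np.clip((z-.055)/.05*255,0,255).astype(np.uint8)
im=np.hstack([cv2.resize(c,(400,400),interpolation=cv2.INTER_CUBIC),cv2.resize(cv2.applyColorMap(zi,2),(400,400),interpolation=cv2.INTER_NEAREST)])
cv2.imwrite('pics/c2.png',im)
```

```text
0.094 150 [ 0.5181 -0.306 ] [ 0.5323 -0.2905] [ 0.5252 -0.2976  0.0962]
0.072 342 [ 0.5122 -0.3124] [ 0.54   -0.2851] [ 0.5299 -0.2981  0.077 ]
0.0665 613 [ 0.5043 -0.32  ] [ 0.5473 -0.2773] [ 0.5289 -0.2978  0.0688]
0.055 1311 [ 0.4898 -0.3328] [ 0.5538 -0.271 ] [ 0.5212 -0.303   0.0589]
enc 525.7485961914062 -298.4343566894531 7.921070575714111
0 6.5; 15 7.4; 30 7.9; 45 7.8; 60 7.9; 75 7.7; 90 7.9; 105 7.7; 120 7.4; 135 7.7; 150 7.8; 165 7.9; 180 7.7; 195 7.6; 210 7.5; 225 7.6; 240 7.7; 255 7.9; 270 7.6; 285 7.1; 300 6.2; 315 5.0; 330 4.3; 345 5.6;
```

View pics/c2.png

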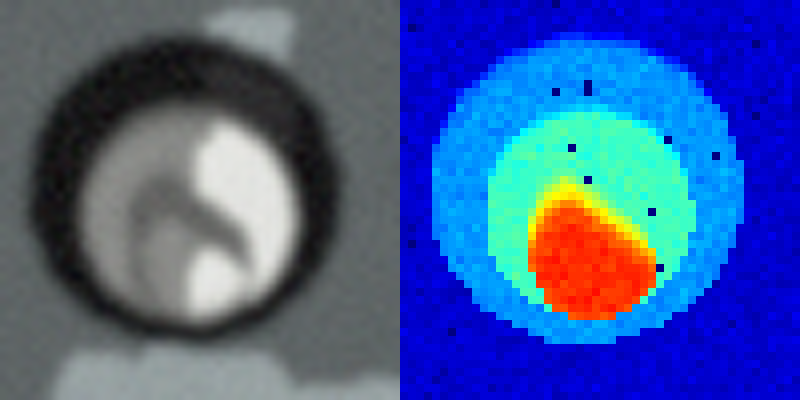

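Run:
```python
from h import *
from scipy.optimize import minimize
d=np.load('w1.npz'); P=d['P']
u0,v0=int(385*.64),int(255*.64); Pc=P[v0:v0+50,u0:u0+50]; z=Pc[...,2]
for lo in(.0935,.0945):
  t=Pc[z>lo][:,:2].astype(float)*1000
  # hull longest edge
  h=cv2.convexHull(t.astype(np.float32))[:,0]; e=np.roll(h,-1,0)-h; 
  # flat by area centroid vs circle: fit D (cx,cy,phi,r,f) with soft in/out cost against rays re-projected at top plane
  cam=d['M'][:3,3]*1000; A=(Pc.reshape(-1,3)*1000); A=A[np.isfinite(A).all(1)]
  lab=A[:,2]>lo*1000; zt=96.5
  X=cam+(A-cam)*((zt-cam[2])/(A[:,2]-cam[2]))[:,None]; X=X[:,:2]
  def cost(p):
    q=X-p[:2]; n=[np.cos(p[2]),np.sin(p[2])]
    s=np.maximum(np.hypot(*q.T)-p[3],q@n-p[4]); pr=1/(1+np.exp(np.clip(s/.4,-30,30)))
    return ((pr-lab)**2).sum()
  r=min((minimize(cost,[525.9,-298.6,np.radians(a),7.5,4],method='Nelder-Mead',options=dict(maxiter=4000)) for a in(310,330,350)),key=lambda r:r.fun)
  print(lo,r.fun,r.x.round(2),np.degrees(r.x[2]))
```

```text
0.0935 7.096908215810989 [ 526.51 -298.31    5.73    8.05    4.14] 328.45652049853885
0.0945 8.072975256215688 [ 526.31 -298.4     5.66    7.77    3.66] 324.0267769995821
```

The flat faces about -33° ± 3° in world yaw, and the shaft axis is at about (0.526,-0.2985). Next I move above the prism.

```bash
python3 -m creep '[[-3.6,0.2,0.5,0.006,0.005,0.02,1],[-3.7,0.2,0.8,0,0,0,1],[-3.7,0.2,0.8,0,0,0,1],[-3.7,0.2,0.8,0,0,0,1],[-3.7,0.2,0.8,0,0,0,1],[-3.7,0.2,0.8,0,0,0,1],[-3.7,0.2,0.8,0,0,0,1],[-3.7,0.2,0.8,0,0,0,1],[-3.7,0.2,0.8,0,0,0,1],[0,0,0,0,0,0,1]]'
python3 - <<'E'
from h import *
plan(.4907,.0436,.076,-86.08)
c=cam('wrist');P=cloud(c)
Q=P[np.isfinite(P).all(-1)]; Q=Q[(Q[:,2]>.03)&(Q[:,2]<.05)&(abs(Q[:,1]-.044)<.05)&(abs(Q[:,0]-.49)<.12)]
print(len(Q),cv2.minAreaRect((Q[:,:2]*1000).astype(np.float32)),Q.min(0),Q.max(0))
plan(.4907,.0436,.076,-86.08)
E
```

```text
time_s: 2.8
tool_pos: [0.4853, 0.0387, 0.2001]
tool_rot: [179.9, -0.5, -86.2]
force: [0.1, -0.2, -0.0]
grip_width: 0.0868
t 2.8 pos [0.4853 0.0387 0.2001] rot [179.92  -0.55 -86.25] F [ 0.1 -0.2 -0. ] w 0.0868
  shift cm [-0.57 -0.59 12.41] (in target axes [-0.45 -0.57 12.41] ) turn [ 0.0014 -0.0096 -0.0029]
6977 ((489.15777587890625, 44.34568786621094), (158.2716827392578, 40.12968444824219), 3.9375360012054443) [0.40966633 0.01909112 0.0365961 ] [0.56927927 0.06889007 0.04116281]
t 2.85 pos [0.486  0.0357 0.2005] rot [179.95  -0.66 -86.43] F [ 0.5 -0.9 -0.6] w 0.087
  shift cm [-0.9  -0.53 12.44] (in target axes [-0.76 -0.53 12.45] ) turn [ 0.0009 -0.0115 -0.0062]
```

```bash
python3 -m creep '[[-0.5,-0.3,2,0,-0.011,0,1],[-0.3,-0.2,3,0,0,0,1],[0,0,3,0,0,0,1],[0,0,2,0,0,0,1],[0,0,1,0,0,0,1],[0,0,0,0,0,0,1]]'
python3 - <<'E'
from h import *
plan(.490,.044,.076,-86.08)
E
```

```text
time_s: 3.45
tool_pos: [0.4941, 0.0302, 0.0891]
tool_rot: [-179.7, -0.5, -87.0]
force: [0.1, -0.5, 0.5]
grip_width: 0.087
t 3.45 pos [0.4941 0.0302 0.0891] rot [-179.73   -0.47  -86.97] F [ 0.1 -0.5  0.5] w 0.087
  shift cm [-1.41  0.34  1.3 ] (in target axes [-1.4   0.31  1.31] ) turn [-0.0046 -0.0082 -0.0156]
```

```bash
python3 -m creep '[[-1.4,0.3,0.2,-0.005,-0.008,-0.015,1],[0,0,0,0,0,0,1]]'
python3 - <<'E'
from h import *
plan(.490,.044,.076,-86.08)
E
```

```text
time_s: 3.65
tool_pos: [0.4913, 0.0436, 0.0883]
tool_rot: [-179.9, -0.0, -86.2]
force: [0.2, 0.5, -0.6]
grip_width: 0.0869
t 3.65 pos [0.4913 0.0436 0.0883] rot [-179.93   -0.    -86.18] F [ 0.2  0.5 -0.6] w 0.0869
  shift cm [-0.05  0.13  1.23] (in target axes [-0.05  0.12  1.23] ) turn [-0.0011 -0.     -0.0017]
```

```bash
python3 -m creep '[[0,0.1,0.9,0,0,0,1],[0,0,0.3,0,0,0,1],[0,0,0,0,0,0,0.3],[0,0,0,0,0,0,0.3],[0,0,0,0,0,0,0.3],[0,0,0,0,0,0,0.3],[0,0,0,0,0,0,0.3]]' 40
python3 - <<'E'
from h import *
plan(.490,.044,.076,-86.08)
E
```

```text
time_s: 4.35
tool_pos: [0.4921, 0.0438, 0.0779]
tool_rot: [-179.6, -0.1, -86.1]
force: [0.0, -0.2, 0.9]
grip_width: 0.0548
t 4.35 pos [0.4921 0.0438 0.0779] rot [-1.7964e+02 -8.0000e-02 -8.6090e+01] F [ 0.  -0.2  0.9] w 0.0548
  shift cm [-0.04  0.21  0.19] (in target axes [-0.04  0.21  0.19] ) turn [-0.0064 -0.0014 -0.0002]
```

```bash
python3 -m creep '[[0,0,0.1,0,0,0,0.2],[0,0,0,0,0,0,0.2],[0,0,0,0,0,0,0.2],[0,0,0,0,0,0,0.2],[0,0,-0.5,0,0,0,0.2],[0,0,-3,0,0,0,0.2],[0,0,-4,0,0,0,0.2],[0,0,-4,0,0,0,0.2],[0,0,-1,0,0,0,0.2]]' 40
python3 - <<'E'
from h import *
plan(.5394,.340,.18,-95.19)
E
```

```text
time_s: 5.25
tool_pos: [0.4862, 0.0434, 0.2005]
tool_rot: [179.5, 0.0, -86.0]
force: [0.4, -0.1, -4.6]
grip_width: 0.0399
t 5.25 pos [0.4862 0.0434 0.2005] rot [ 1.795e+02  4.000e-02 -8.605e+01] F [ 0.4 -0.1 -4.6] w 0.0399
  shift cm [-29.22  -7.37   2.01] (in target axes [-30.02  -2.62   2.05] ) turn [8.700e-03 1.000e-04 1.596e-01]
```

```bash
python3 -m creep '[[-1,0,0,0.005,0,0.08,0.2],[-2,-0.2,0,0.004,0,0.08,0.2],[-3,-0.3,0.2,0,0,0,0.2],[-3.4,-0.3,0.2,0,0,0,0.2],[-3.4,-0.3,0.2,0,0,0,0.2],[-3.4,-0.3,0.2,0,0,0,0.2],[-3.4,-0.3,0.2,0,0,0,0.2],[-3.4,-0.3,0.2,0,0,0,0.2],[-3,-0.3,0.2,0,0,0,0.2],[-2,-0.3,0.2,0,0,0,0.2],[0,0,0,0,0,0,0.2],[0,0,0,0,0,0,0.2]]'
python3 - <<'E'
from h import *
plan(.5414,.340,.15,-95.19)
c=cam('wrist'); cv2.imwrite('pics/w2.png',cv2.resize(c['frame'],(800,600))); P=cloud(c); np.savez('w2.npz',P=P)
Q=P[np.isfinite(P).all(-1)]
A=Q[(Q[:,2]>.06)&(Q[:,2]<.075)&(Q[:,1]>.2)&(Q[:,1]<.32)&(Q[:,0]<.7)&(Q[:,0]>.4)]
print('mid prism',len(A),cv2.minAreaRect((A[:,:2]*1000).astype(np.float32)))
E
```

```text
time_s: 6.45
tool_pos: [0.5299, 0.3216, 0.1633]
tool_rot: [178.7, -0.9, -96.0]
force: [-0.1, -1.3, -5.1]
grip_width: 0.0396
t 6.45 pos [0.5299 0.3216 0.1633] rot [178.67  -0.85 -96.01] F [-0.1 -1.3 -5.1] w 0.0396
  shift cm [-1.97 -0.98  1.28] (in target axes [-1.94 -0.98  1.33] ) turn [ 0.0233 -0.0147 -0.0145]
mid prism 9680 ((528.7412719726562, 239.7097930908203), (83.65914916992188, 159.23907470703125), 85.83699798583984)
```

View pics/w2.png

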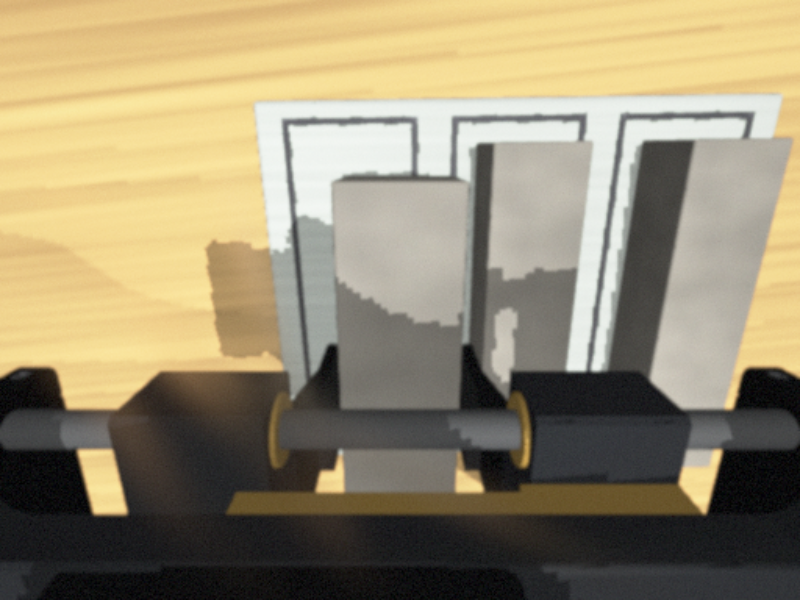

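The picture shows the prism held square at (400,280) above the free place (outline corners 285,122 and 415,120), about 2 cm too far towards the middle prism. I'll correct that and check the prism's offset in the tool from the depth.

```bash
python3 -m creep '[[-1.9,-0.9,0.3,0.023,-0.015,-0.014,0.2],[-0.1,0,0,0,0,0,0.2],[0,0,0,0,0,0,0.2]]'
python3 - <<'E'
from h import *
plan(.5414,.340,.108,-95.19)
c=cam('wrist'); P=cloud(c)
o=env.get_obs(); R=Ro.from_euler('xyz',o['tool_rot'],degrees=True)
Q=P[np.isfinite(P).all(-1)]
L=R.inv().apply(Q-o['tool_pos']); print(env.get_obs()['tool_pos'])
A=L[(L[:,2]>.025)&(L[:,2]<.045)&(abs(L[:,0])<.03)]
print('held tool frame: z',np.median(A[:,2]),'ymin',np.percentile(A[:,1],.5),'x',np.percentile(A[:,0],[1,99]))
print(cv2.minAreaRect((A[A[:,1]<-.01][:,:2]*1000).astype(np.float32)))
B=Q[(Q[:,2]>.066)&(Q[:,2]<.075)&(Q[:,1]>.23)&(Q[:,1]<.29)&(Q[:,0]>.4)]
print('mid prism',cv2.minAreaRect((B[:,:2]*1000).astype(np.float32)))
E
```

```text
time_s: 6.8
tool_pos: [0.5417, 0.3372, 0.158]
tool_rot: [-180.0, -0.1, -95.4]
force: [0.4, -0.9, -5.4]
grip_width: 0.0397
t 6.8 pos [0.5417 0.3372 0.158 ] rot [-1.800e+02 -1.400e-01 -9.542e+01] F [ 0.4 -0.9 -5.4] w 0.0397
  shift cm [-0.29  0.06  4.99] (in target axes [-0.27  0.06  5.  ] ) turn [-0.     -0.0024 -0.0041]
[0.54169761 0.33737659 0.15801515]
held tool frame: z 0.03843783077456073 ymin -0.07602166392641933 x [-0.02608218  0.02623782]
((0.028764724731445312, -43.120758056640625), (66.23072052001953, 59.929203033447266), 89.99819946289062)
mid prism ((566.5374755859375, 257.8849792480469), (40.58958053588867, 86.0273208618164), 84.77285766601562)
```

```bash
python3 -m creep '[[-0.3,0,1,0,0,0,0.2],[0,0,1.5,0,0,0,0.2],[0,0,0.8,0,0,0,0.2],[0,0,0,0,0,0,0.2]]'
python3 - <<'E'
from h import *
plan(.5427,.340,.1084,-95.19)
E
```

```text
time_s: 7.25
tool_pos: [0.5422, 0.3384, 0.1217]
tool_rot: [-180.0, -0.2, -95.6]
force: [-0.0, 0.5, -5.0]
grip_width: 0.0396
t 7.25 pos [0.5422 0.3384 0.1217] rot [-179.99   -0.21  -95.55] F [-0.   0.5 -5. ] w 0.0396
  shift cm [-0.17 -0.03  1.33] (in target axes [-0.16 -0.03  1.33] ) turn [-0.0001 -0.0037 -0.0063]
```

```bash
python3 -m creep '[[-0.17,0,0.4,0,-0.003,-0.006,0.2],[0,0,0.4,0,0,0,0.2],[0,0,0.3,0,0,0,0.2],[0,0,0.2,0,0,0,0.2],[0,0,0.1,0,0,0,0.2],[0,0,0,0,0,0,0.2]]'
python3 - <<'E'
from h import *
plan(.5427,.340,.1084,-95.19)
E
```

```text
time_s: 7.85
tool_pos: [0.5427, 0.3404, 0.1075]
tool_rot: [-180.0, -0.0, -95.2]
force: [0.6, 0.1, -3.9]
grip_width: 0.0392
t 7.85 pos [0.5427 0.3404 0.1075] rot [-1.7996e+02 -3.0000e-02 -9.5190e+01] F [ 0.6  0.1 -3.9] w 0.0392
  shift cm [ 0.04 -0.   -0.09] (in target axes [ 0.04 -0.   -0.09] ) turn [-0.0007 -0.0005  0.0001]
```

```bash
python3 -m creep '[[0,0,0.15,0,0,0,0.2],[0,0,0,0,0,0,0.2]]'; python3 -m creep '[[0,0,0,0,0,0,0.5],[0,0,0,0,0,0,0.6],[0,0,0,0,0,0,0.65],[0,0,0,0,0,0,0.65]]'
python3 - <<'E'
from h import *
plan(.5427,.340,.1084,-95.19)
E
```

```text
time_s: 8.05
tool_pos: [0.5431, 0.3408, 0.1073]
tool_rot: [-179.9, 0.0, -95.2]
force: [0.0, 0.5, -4.9]
grip_width: 0.04
time_s: 8.45
tool_pos: [0.5449, 0.3422, 0.1095]
tool_rot: [-179.6, 0.2, -95.2]
force: [0.2, 0.3, -0.7]
grip_width: 0.0552
t 8.45 pos [0.5449 0.3422 0.1095] rot [-179.62    0.23  -95.19] F [ 0.2  0.3 -0.7] w 0.0552
  shift cm [0.24 0.2  0.1 ] (in target axes [0.24 0.2  0.11] ) turn [-0.0066  0.004   0.    ]
```

```bash
python3 -m creep '[[0.2,0,-1,0,0,0,0.65],[0,0,-2,0,0,0,0.65],[0,0,-4,0,0,0,0.65],[0,0,-4,0,0,0,0.65],[0,0,-1,0,0,0,0.65],[0,0,0,0,0,0,0.65]]'
python3 - <<'E'
from h import *
plan(.484,-.1416,.22,-92.5)
c=cam('top'); P=cloud(c); np.savez('top1.npz',f=c['frame'],P=P)
d=np.load('top0.npz')['P']
s=.64
def rect(n,P,u0,u1,v0,v1,z0,z1):
    Q=P[int(v0*s):int(v1*s),int(u0*s):int(u1*s)].reshape(-1,3); Q=Q[(Q[:,2]>z0)&(Q[:,2]<z1)]
    print(n,len(Q),np.round(cv2.minAreaRect((Q[:,:2]*1000).astype(np.float32))[0],1),np.round(cv2.minAreaRect((Q[:,:2]*1000).astype(np.float32))[1:][1],1),len(Q) and Q[:,2].mean().round(4))
for n,a in(('new',(185,236,220,350,.06,.08)),('mid',(238,280,225,350,.06,.08)),('right',(284,333,225,350,.06,.08))):rect(n,P,*a)
cv2.imwrite('pics/top1.png',cv2.resize(c['frame'][120:250,100:260],(800,650)) [:600])
E
```

```text
time_s: 9.05
tool_pos: [0.5436, 0.3393, 0.2363]
tool_rot: [-179.6, 0.2, -95.2]
force: [0.5, 0.1, -0.8]
grip_width: 0.0569
t 9.05 pos [0.5436 0.3393 0.2363] rot [-179.62    0.25  -95.16] F [ 0.5  0.1 -0.8] w 0.0569
  shift cm [48.44  1.62  1.41] (in target axes [48.31  3.86  1.63] ) turn [-0.0067  0.0042 -0.0465]
new 71 [562.4 332.3] 5.6 0.0695
mid 1074 [531.7 259.6] 85.0 0.0701
right 1075 [524.6 180.8] 84.9 0.0702
```

View pics/top1.png

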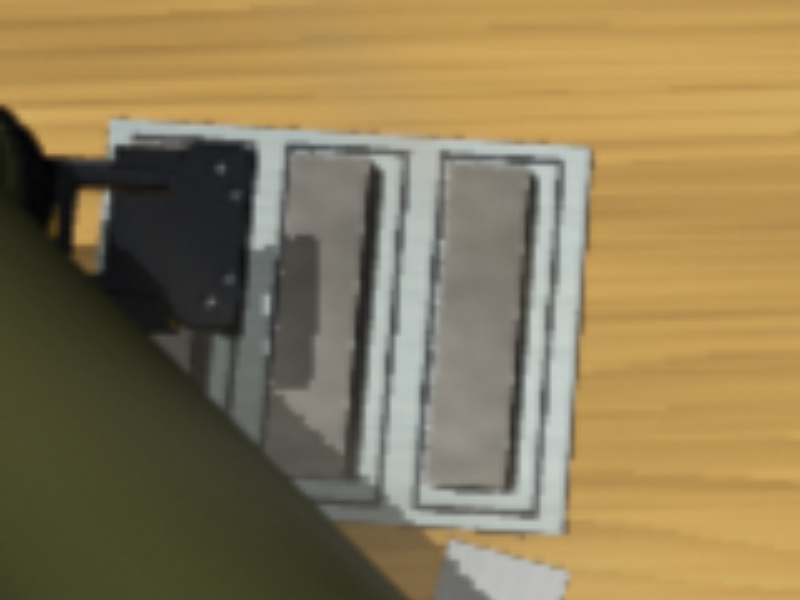

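The arm hides the new prism in this view. The racked prisms at (320,320) and (480,330) have not moved. I'll check the new one once the arm is over the knob.

```bash
python3 -m creep '[[3,0.3,0,-0.006,0.004,-0.046,0.65],[4,0.3,0.1,0,0,0,0.65],[4.1,0.3,0.1,0,0,0,0.65],[4.1,0.3,0.1,0,0,0,0.65],[4.1,0.3,0.1,0,0,0,0.65],[4.1,0.3,0.1,0,0,0,0.65],[4.1,0.3,0.1,0,0,0,0.65],[4.1,0.3,0.1,0,0,0,0.65],[4.1,0.3,0.1,0,0,0,0.65],[4.1,0.3,0.1,0,0,0,0.65],[4.1,0.3,0.1,0,0,0,0.65],[3,0.3,0,0,0,0,0.65],[0,0,0,0,0,0,0.65],[0,0,0,0,0,0,0.65]]'
python3 - <<'E'
from h import *
from scipy.optimize import minimize
plan(.484,-.1416,.20,-92.5)
s=.64
c=cam('top'); P=cloud(c)
for n,(u0,u1,v0,v1) in(('new',(185,236,215,350)),('mid',(238,280,225,350)),('right',(284,333,225,350))):
    Q=P[int(v0*s):int(v1*s),int(u0*s):int(u1*s)].reshape(-1,3); Q=Q[(Q[:,2]>.06)&(Q[:,2]<.08)]
    print(n,len(Q),cv2.minAreaRect((Q[:,:2]*1000).astype(np.float32)),Q[:,2].mean())
c=cam('wrist'); P=cloud(c); np.savez('w3.npz',f=c['frame'],P=P,M=c['M'])
Q=P[np.isfinite(P).all(-1)]; Q=Q[(abs(Q[:,0]-.484)<.06)&(abs(Q[:,1]+.1416)<.06)]
A=Q[(Q[:,2]>.034)&(Q[:,2]<.05)]; B=Q[(Q[:,2]>.004)&(Q[:,2]<.012)]
print('bar',len(A),cv2.minAreaRect((A[:,:2]*1000).astype(np.float32)),A[:,2].mean()); print('skirt',B.min(0),B.max(0))
cam_=c['M'][:3,3]*1000; X=Q*1000.; lab=X[:,2]>34; X=(cam_+(X-cam_)*((38-cam_[2])/(X[:,2]-cam_[2]))[:,None])[:,:2]
def cost(p):
    q=X-p[:2]; a=p[2]; u=q@[np.cos(a),np.sin(a)]; v=q@[-np.sin(a),np.cos(a)]
    sd=np.maximum.reduce([-22-u,abs(v)-13,(u-14)*.707+abs(v)*.707-9.2]); return ((1/(1+np.exp(np.clip(sd/.5,-30,30)))-lab)**2).sum()
r=minimize(cost,[484,-141.6,np.radians(-2.5)],method='Nelder-Mead'); print(r.fun,r.x[:2],np.degrees(r.x[2]))
f=c['frame']; cv2.imwrite('pics/w3.png',cv2.resize(f,(800,600)))
E
```

```text
time_s: 10.5
tool_pos: [0.4711, -0.1475, 0.2024]
tool_rot: [178.0, 0.2, -92.5]
force: [0.8, 0.9, -0.1]
grip_width: 0.0565
t 10.5 pos [ 0.4711 -0.1475  0.2024] rot [178.05   0.23 -92.46] F [ 0.8  0.9 -0.1] w 0.0565
  shift cm [-0.64 -1.27  0.2 ] (in target axes [-0.65 -1.26  0.24] ) turn [0.0341 0.0041 0.0007]
new 1105 ((541.244384765625, 339.5123291015625), (41.150020599365234, 160.12225341796875), 84.64631652832031) 0.06992592061776305
mid 1089 ((531.6902465820312, 259.83251953125), (41.39498519897461, 160.2246551513672), 84.77561950683594) 0.07004941393443322
right 1080 ((524.8294677734375, 180.38894653320312), (40.83573532104492, 160.7975616455078), 84.66803741455078) 0.07019539974818059
bar 1224 ((485.1932373046875, -140.8550262451172), (25.793684005737305, 48.61749267578125), 86.60052490234375) 0.03684886665740112
skirt [ 0.46073306 -0.16633913  0.00403316] [ 0.50978955 -0.11390552  0.0116984 ]
55716.74340825454 [ 483.28257773 -140.59121839] -3.0883241024533086
```

View pics/w3.png

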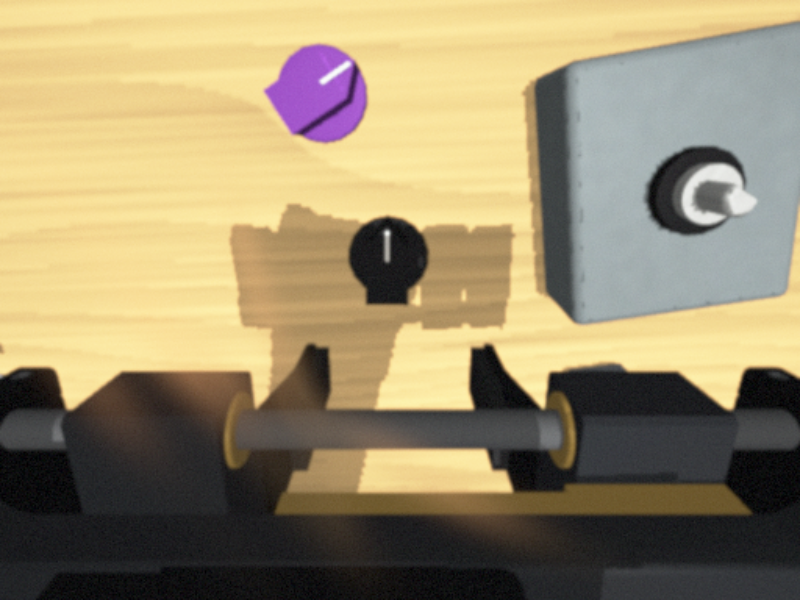

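The prism lies at (541.2,339.5), within 2 mm of place2, and its neighbours haven't moved. The black knob is at (388,260) with its nose up the picture, and the shaft at (715,195) is visible here too. I'll fit the flat's direction again from this view.

Run:
```python
from h import *
from scipy.optimize import minimize
for name in('w1','w3'):
  d=np.load(name+'.npz'); A=d['P'].reshape(-1,3).astype(float)*1000; A=A[np.isfinite(A).all(1)]
  A=A[(np.hypot(A[:,0]-526,A[:,1]+298.5)<30)&(A[:,2]>50)]; cam=d['M'][:3,3]*1000
  S=A[(A[:,2]>75)&(A[:,2]<81)]; C=A[(A[:,2]>67)&(A[:,2]<73)]
  print(name,'top',len(A[A[:,2]>94]),'shoulder circ',cv2.minEnclosingCircle(S[:,:2].astype(np.float32)),'collar',cv2.minEnclosingCircle(C[:,:2].astype(np.float32)))
  for lo in(.0925,.0935,.0945,.0955):
    zs=lo*1000; lab=A[:,2]>zs
    X=(cam+(A-cam)*((max(zs,95.5)-cam[2])/(A[:,2]-cam[2]))[:,None])[:,:2]
    def cost(p):
      q=X-p[:2]; s=np.maximum(np.hypot(*q.T)-p[3],q@[np.cos(p[2]),np.sin(p[2])]-p[4])
      return ((1/(1+np.exp(np.clip(s/.4,-30,30)))-lab)**2).sum()
    r=min((minimize(cost,[526,-298.5,np.radians(a),7.8,4],method='Nelder-Mead',options=dict(maxiter=4000)) for a in(290,310,330,350)),key=lambda r:r.fun)
    print(lo,round(r.fun,1),lab.sum(),r.x.round(2),round(np.degrees(r.x[2]),1))
```

```text
w1 top 175 shoulder circ ((525.7863159179688, -298.38873291015625), 14.190471649169922) collar ((525.8748779296875, -298.3121032714844), 21.823068618774414)
0.0925 31.9 183 [ 526.23 -298.36    5.74    8.13    4.26] 328.6
0.0935 32.1 180 [ 526.16 -298.38    5.73    8.08    4.15] 328.5
0.0945 33.1 165 [ 525.97 -298.48    5.66    7.8     3.68] 324.0
0.0955 38.8 141 [ 525.91 -298.5     5.77    7.27    3.05] 330.8
w3 top 356 shoulder circ ((525.1741333007812, -297.9179382324219), 14.673887252807617) collar ((525.9617919921875, -298.0480041503906), 21.98056983947754)
0.0925 14.5 391 [ 526.15 -297.44    5.81    8.8     3.93] 333.1
0.0935 12.6 367 [ 525.85 -297.89    5.79    8.52    3.97] 332.0
0.0945 21.3 330 [ 525.66 -298.15    5.76    8.01    3.73] 330.0
0.0955 37.9 266 [ 525.84 -298.57    5.71    7.14    3.2 ] 327.0
```

The views agree that the flat faces -30.7° ± 2° and the shaft is at (0.5259,-0.2984). The knob origin is (0.4829,-0.1407) with its nose at -3.2°. I'll align over the knob next.

```bash
python3 -m creep '[[-0.7,-1.2,1,0.034,0.004,0.013,0.65],[0,0,2.5,0,0,0,0.65],[0,0,3,0,0,0,0.65],[0,0,2.5,0,0,0,0.65],[0,0,0,0,0,0,0.65],[0,0,0,0,0,0,0.65]]'
python3 - <<'E'
from h import *
plan(.4829,-.1407,.082,-93.2)
E
```

```text
time_s: 11.2
tool_pos: [0.487, -0.1299, 0.1105]
tool_rot: [-179.7, 0.1, -92.2]
force: [0.5, -0.2, 1.4]
grip_width: 0.0567
t 11.2 pos [ 0.487  -0.1299  0.1105] rot [-1.7973e+02  1.0000e-01 -9.2190e+01] F [ 0.5 -0.2  1.4] w 0.0567
  shift cm [1.1  0.38 2.85] (in target axes [1.1  0.35 2.85] ) turn [-0.0047  0.0017  0.0176]
```

```bash
python3 -m creep '[[1.1,0.35,0.2,-0.005,0.002,0.018,0.65],[0,0,0.5,0,0,0,0.65],[0,0,0,0,0,0,0.65]]'
python3 - <<'E'
from h import *
plan(.4829,-.1407,.082,-93.2)
E
```

```text
time_s: 11.5
tool_pos: [0.4847, -0.1411, 0.1061]
tool_rot: [-179.8, -0.1, -93.2]
force: [0.2, 0.2, -0.8]
grip_width: 0.0567
t 11.5 pos [ 0.4847 -0.1411  0.1061] rot [-1.7978e+02 -1.2000e-01 -9.3210e+01] F [ 0.2  0.2 -0.8] w 0.0567
  shift cm [-0.04  0.2   2.41] (in target axes [-0.03  0.19  2.41] ) turn [-0.0038 -0.0021 -0.0002]
```

```bash
python3 -m creep '[[0,0.2,0.7,-0.004,-0.002,0,0.65],[0,0,0.8,0,0,0,0.65],[0,0,0.6,0,0,0,0.65],[0,0,0.2,0,0,0,0.65],[0,0,0,0,0,0,0.65]]'
python3 - <<'E'
from h import *
plan(.4829,-.1407,.082,-93.2)
E
```

```text
time_s: 12.0
tool_pos: [0.4831, -0.1417, 0.082]
tool_rot: [-179.9, -0.0, -93.3]
force: [-0.2, -0.5, 0.7]
grip_width: 0.0565
t 12.0 pos [ 0.4831 -0.1417  0.082 ] rot [-1.7993e+02 -3.0000e-02 -9.3280e+01] F [-0.2 -0.5  0.7] w 0.0565
  shift cm [-0.1   0.02  0.  ] (in target axes [-0.1   0.02  0.  ] ) turn [-0.0012 -0.0006 -0.0014]
```

```bash
python3 -m creep '[[-0.1,0,0,0,0,0,0.15],[0,0,0,0,0,0,0.15],[0,0,0,0,0,0,0.15],[0,0,0,0,0,0,0.15],[0,0,0,0,0,0,0.15],[0,0,0,0,0,0,0.15],[0,0,0,0,0,0,0.15],[0,0,0,0,0,0,0.15]]' 35
python3 - <<'E'
from h import *
plan(.4829,-.1407,.082,-93.2)
E
python3 -m creep '[[0,0,-1,0,0,0,0.15],[0,0,-3,0,0,0,0.15],[0,0,-4,0,0,0,0.15],[0,0,-4,0,0,0,0.15],[0,0,-1,0,0,0,0.15],[0,0,0,0,0,0,0.15]]'
python3 - <<'E'
from h import *
plan(.5259,-.2984,.21,-120.7)
c=cam('wrist'); cv2.imwrite('pics/w4.png',cv2.resize(c['frame'],(800,600)))
E
```

```text
time_s: 12.8
tool_pos: [0.4835, -0.1405, 0.0825]
tool_rot: [-179.9, -0.0, -93.3]
force: [-0.0, 0.1, -1.6]
grip_width: 0.0256
t 12.8 pos [ 0.4835 -0.1405  0.0825] rot [-1.7989e+02 -4.0000e-02 -9.3260e+01] F [-0.   0.1 -1.6] w 0.0256
  shift cm [0.03 0.06 0.05] (in target axes [0.03 0.06 0.05] ) turn [-0.002  -0.0007 -0.001 ]
time_s: 13.4
tool_pos: [0.4825, -0.1397, 0.2191]
tool_rot: [-180.0, 0.0, -93.2]
force: [0.4, 0.0, -0.3]
grip_width: 0.0258
t 13.4 pos [ 0.4825 -0.1397  0.2191] rot [-1.7997e+02  1.0000e-02 -9.3200e+01] F [ 0.4  0.  -0.3] w 0.0258
  shift cm [15.6  -5.22  0.91] (in target axes [ 11.43 -11.83   0.91] ) turn [-4.0e-04  3.0e-04  4.8e-01]
```

View pics/w4.png

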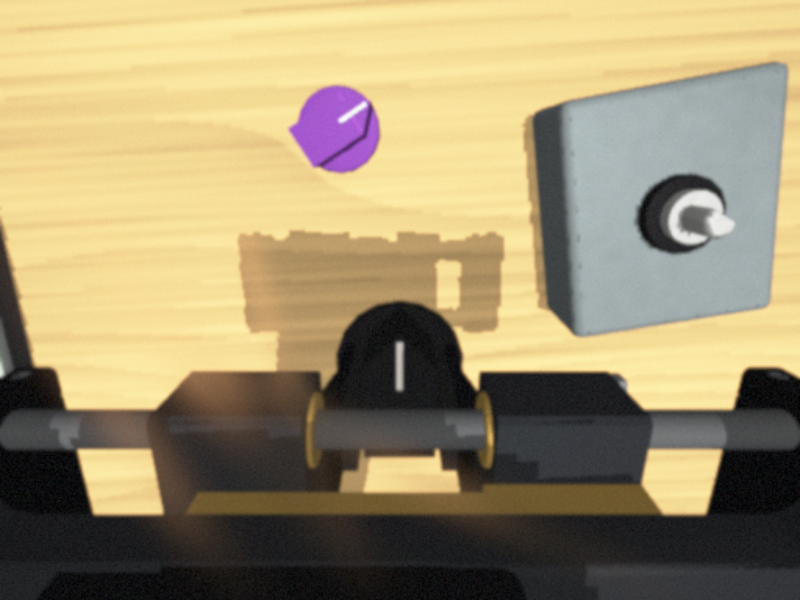

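The knob is held, its white line vertical at (400,365), with the shaft at (705,215) still ahead. I'll turn to match the flat and measure how the knob sits in the grip.

```bash
python3 -m creep '[[0,0,0,0,0,0.12,0.15],[0,0,0,0,0,0.12,0.15],[0,0,0,0,0,0.12,0.15],[0,0,0,0,0,0.12,0.15],[0,0,0,0,0,0,0.15]]'
python3 - <<'E'
from h import *
plan(.5259,-.2984,.215,-120.7)
c=cam('wrist'); c['M']=np.array(c['hand_eye']); L=cloud(c); np.savez('w5.npz',f=c['frame'],L=L)
L=L[np.isfinite(L).all(-1)]; L=L[(abs(L[:,0])<.035)&(L[:,1]<.0)&(L[:,1]>-.06)]
h=np.histogram(L[:,2],bins=np.arange(.02,.1,.004)); print(h[0],h[1].round(3))
A=L[(L[:,2]>.040)&(L[:,2]<.048)&(abs(L[:,0])<.013)]; print('top z',np.median(A[:,2]),'nose y',np.percentile(A[:,1],1),A[np.argsort(A[:,1])[:8]].round(4).tolist())
S=L[(L[:,2]>.069)&(L[:,2]<.082)]; print('skirt',len(S),S[:,0].min(),S[:,0].max(),S[:,1].min(),np.median(S[:,2]))
E
```

```text
time_s: 13.95
tool_pos: [0.4783, -0.1384, 0.2107]
tool_rot: [179.3, -0.1, -121.7]
force: [-0.2, 0.5, 0.0]
grip_width: 0.026
t 13.95 pos [ 0.4783 -0.1384  0.2107] rot [ 1.7926e+02 -1.0000e-01 -1.2169e+02] F [-0.2  0.5  0. ] w 0.026
  shift cm [ 11.11 -12.45  -0.57] (in target axes [ 11.32 -12.26  -0.43] ) turn [ 0.013  -0.0016 -0.0173]
[  11  155  205  211  170  162 1814  234  209  204  193  181  132  642
  454   51    0    0    0] [0.02  0.024 0.028 0.032 0.036 0.04  0.044 0.048 0.052 0.056 0.06  0.064
 0.068 0.072 0.076 0.08  0.084 0.088 0.092 0.096]
top z 0.04552381811686923 nose y -0.024781870134402893 [[0.0007, -0.0263, 0.0454], [0.0002, -0.0263, 0.0468], [0.0007, -0.0262, 0.0471], [0.0012, -0.0258, 0.0479], [0.0002, -0.0256, 0.0457], [0.0007, -0.0255, 0.046], [0.0012, -0.0255, 0.0475], [0.0002, -0.0254, 0.0475]]
skirt 1244 -0.026148468632220426 0.027062320234450557 -0.026295041912672602 0.0757556647645523
```

```bash
python3 -m creep '[[1,-1.2,-0.4,0.013,-0.002,-0.017,0.15],[2.3,-2.5,0,0,0,0,0.15],[2.4,-2.7,0,0,0,0,0.15],[2.4,-2.7,0,0,0,0,0.15],[2,-2.2,0,0,0,0,0.15],[1,-1.1,0,0,0,0,0.15],[0,0,0,0,0,0,0.15],[0,0,0,0,0,0,0.15]]'
python3 - <<'E'
from h import *
plan(.5264,-.2987,.2,-120.7)
E
```

```text
time_s: 14.8
tool_pos: [0.5289, -0.2977, 0.2059]
tool_rot: [179.2, 0.1, -119.0]
force: [-0.5, 1.6, 0.1]
grip_width: 0.0258
t 14.8 pos [ 0.5289 -0.2977  0.2059] rot [ 1.7924e+02  7.0000e-02 -1.1899e+02] F [-0.5  1.6  0.1] w 0.0258
  shift cm [0.21 0.16 0.59] (in target axes [0.22 0.16 0.59] ) turn [0.0133 0.0009 0.0299]
```

```bash
python3 -m creep '[[0.2,0.16,0.4,0.013,0.001,0.03,0.15],[0,0,0.5,0,0,0,0.15],[0,0,0,0,0,0,0.15],[0,0,0,0,0,0,0.15]]'
python3 - <<'E'
from h import *
plan(.5264,-.2987,.185,-120.7)
E
```

```text
time_s: 15.2
tool_pos: [0.5259, -0.2931, 0.1962]
tool_rot: [179.9, 0.0, -120.4]
force: [0.4, -0.3, -0.5]
grip_width: 0.0257
t 15.2 pos [ 0.5259 -0.2931  0.1962] rot [ 1.7994e+02  5.0000e-02 -1.2044e+02] F [ 0.4 -0.3 -0.5] w 0.0257
  shift cm [ 0.46 -0.33  1.12] (in target axes [ 0.46 -0.33  1.12] ) turn [0.0011 0.0008 0.0046]
```

```bash
python3 -m creep '[[0.46,-0.33,0.3,0.001,0.001,0.005,0.15],[0,0,0,0,0,0,0.15],[0,0,0,0,0,0,0.15]]'
python3 - <<'E'
from h import *
plan(.5264,-.2987,.185,-120.7)
c=cam('scene'); f=c['frame']; cv2.imwrite('pics/s5.png',cv2.resize(f[150:290,40:200],(800,600),interpolation=cv2.INTER_CUBIC))
plan(.5264,-.2987,.185,-120.7)
E
```

```text
time_s: 15.5
tool_pos: [0.5268, -0.2985, 0.1935]
tool_rot: [-179.9, -0.0, -120.7]
force: [-1.1, 0.1, -0.4]
grip_width: 0.0258
t 15.5 pos [ 0.5268 -0.2985  0.1935] rot [-1.7995e+02 -2.0000e-02 -1.2067e+02] F [-1.1  0.1 -0.4] w 0.0258
  shift cm [0.04 0.03 0.85] (in target axes [0.04 0.03 0.85] ) turn [-0.0009 -0.0003  0.0005]
t 15.55 pos [ 0.5267 -0.2987  0.1934] rot [-1.7995e+02 -3.0000e-02 -1.2068e+02] F [ 0.1 -0.7  0.1] w 0.0255
  shift cm [0.01 0.03 0.84] (in target axes [0.01 0.03 0.84] ) turn [-0.0008 -0.0006  0.0003]
```

View pics/s5.png

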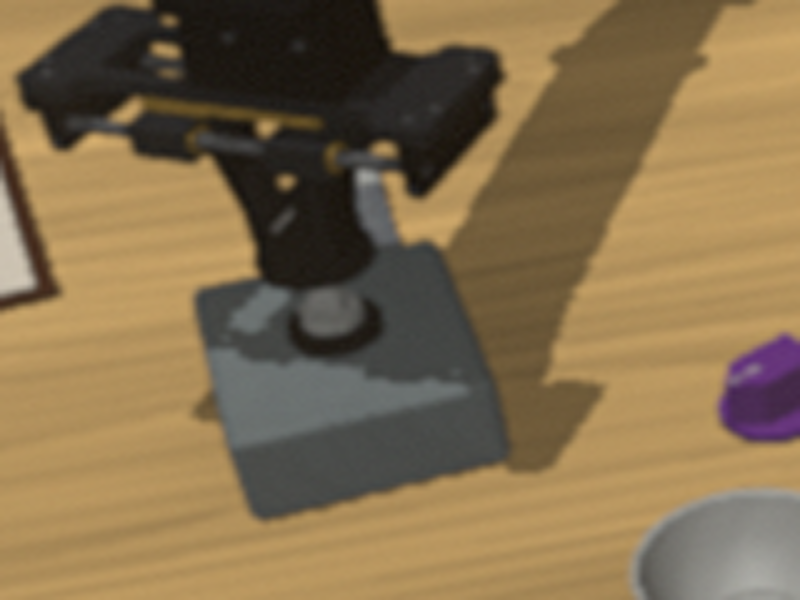

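The knob at (320,260) is directly above the shaft and shoulder at (335,315). I'll descend slowly and watch the force.

```bash
python3 -m creep '[[0,0,0.4,0,0,0,0.15],[0,0,0.4,0,0,0,0.15],[0,0,0.3,0,0,0,0.15],[0,0,0.3,0,0,0,0.15],[0,0,0,0,0,0,0.15]]'
python3 - <<'E'
from h import *
plan(.5264,-.2987,.1615,-120.7)
E
```

```text
time_s: 16.05
tool_pos: [0.5266, -0.2988, 0.1779]
tool_rot: [-180.0, -0.0, -120.7]
force: [0.2, 0.7, 0.2]
grip_width: 0.0256
t 16.05 pos [ 0.5266 -0.2988  0.1779] rot [-1.7998e+02 -3.0000e-02 -1.2070e+02] F [0.2 0.7 0.2] w 0.0256
  shift cm [-0.    0.02  1.64] (in target axes [-0.    0.02  1.64] ) turn [-0.0003 -0.0004  0.    ]
```

```bash
python3 -m creep '[[0,0,0.4,0,0,0,0.15],[0,0,0.4,0,0,0,0.15],[0,0,0.3,0,0,0,0.15],[0,0,0.3,0,0,0,0.15],[0,0,0,0,0,0,0.15]]'
python3 - <<'E'
from h import *
plan(.5264,-.2987,.1555,-120.7)
E
```

```text
time_s: 16.55
tool_pos: [0.5265, -0.2988, 0.1625]
tool_rot: [-180.0, -0.0, -120.7]
force: [0.3, 0.1, -0.6]
grip_width: 0.026
t 16.55 pos [ 0.5265 -0.2988  0.1625] rot [-1.7999e+02 -2.0000e-02 -1.2070e+02] F [ 0.3  0.1 -0.6] w 0.026
  shift cm [-0.    0.02  0.7 ] (in target axes [-0.    0.02  0.7 ] ) turn [-0.0001 -0.0004  0.    ]
```

It slid on with no force. Now I press against the spring with a firmer grip.

```bash
python3 -m creep '[[0,0,0.2,0,0,0,0.15],[0,0,0.1,0,0,0,0.15],[0,0,0.1,0,0,0,0.15],[0,0,0.2,0,0,0,0.15],[0,0,0.2,0,0,0,0.15]]' 50
python3 - <<'E'
from h import *
plan(.5264,-.2987,.1555,-120.7)
E
```

```text
time_s: 17.05
tool_pos: [0.5268, -0.2988, 0.1565]
tool_rot: [-180.0, -0.1, -120.7]
force: [-2.6, 1.5, 6.6]
grip_width: 0.026
t 17.05 pos [ 0.5268 -0.2988  0.1565] rot [-1.7995e+02 -5.0000e-02 -1.2070e+02] F [-2.6  1.5  6.6] w 0.026
  shift cm [0.01 0.04 0.1 ] (in target axes [0.01 0.04 0.1 ] ) turn [-0.0009 -0.0009 -0.    ]
```

```bash
python3 -m creep '[[0,0,0.25,0,0,0,0.15],[0,0,0.25,0,0,0,0.15],[0,0,0.25,0,0,0,0.15]]'; python3 -m creep '[[0,0,0.25,0,0,0,0.15],[0,0,0.25,0,0,0,0.15]]'
```

```text
time_s: 17.35
tool_pos: [0.5269, -0.2988, 0.1543]
tool_rot: [-179.9, -0.1, -120.7]
force: [-7.5, 3.8, 18.9]
grip_width: 0.0255
time_s: 17.55
tool_pos: [0.5269, -0.2986, 0.1543]
tool_rot: [-179.9, -0.2, -120.7]
force: [-6.4, 2.7, 15.3]
grip_width: 0.0253
```

The tool has stopped at z = 0.1543 with 15–19 N, above the 10 N full spring force. I'll check that the knob hasn't slipped in the grip and that the push holds.

Run:
```python
from h import *
plan(.5264,-.2987,.1555,-120.7)
c=cam('wrist'); c['M']=np.array(c['hand_eye']); L=cloud(c); o=env.get_obs(); T=Ro.from_euler('xyz',o['tool_rot'],degrees=True)
L=L[np.isfinite(L).all(-1)]; W=T.apply(L)+o['tool_pos']; k=(abs(L[:,0])<.035)&(L[:,1]<0)&(L[:,1]>-.06); L=L[k];W=W[k]
A=(L[:,2]>.038)&(L[:,2]<.049)&(abs(L[:,0])<.013); a=L[A]
print('top tool z',np.median(a[:,2]),'world z',np.median(W[A][:,2]),'nose',a[np.argsort(a[:,1])[:5]].round(4).tolist())
S=(L[:,2]>.069)&(L[:,2]<.082); print('skirt tool',L[S].min(0).round(4),L[S].max(0).round(4),np.median(W[S][:,2]))
Q=W[(W[:,2]>.055)&(W[:,2]<.064)]; print('housing z',np.median(Q[:,2]) if len(Q) else None)
cv2.imwrite('pics/s6.png',cv2.resize(cam('scene')['frame'][150:290,40:200],(800,600),interpolation=cv2.INTER_CUBIC))
c=cam('top');P=cloud(c);s=.64
for n,(u0,u1,v0,v1) in(('new',(185,236,215,350)),('mid',(238,280,225,350)),('right',(284,333,225,350))):
    Q=P[int(v0*s):int(v1*s),int(u0*s):int(u1*s)].reshape(-1,3); Q=Q[(Q[:,2]>.06)&(Q[:,2]<.08)]
    print(n,cv2.minAreaRect((Q[:,:2]*1000).astype(np.float32)))
plan(.5264,-.2987,.1555,-120.7)
```

```text
t 17.55 pos [ 0.5269 -0.2986  0.1543] rot [-179.91   -0.21 -120.72] F [-6.4  2.7 15.3] w 0.0253
  shift cm [ 0.03  0.04 -0.12] (in target axes [ 0.03  0.04 -0.12] ) turn [-0.0016 -0.0037 -0.0003]
top tool z 0.04558773913491242 world z 0.10876069217034125 nose [[0.0007, -0.0261, 0.0472], [0.0007, -0.026, 0.0488], [0.0007, -0.0259, 0.0463], [0.0002, -0.0259, 0.0477], [0.0012, -0.0259, 0.0477]]
skirt tool [-0.0261 -0.0262  0.069 ] [ 0.0271 -0.      0.0819] 0.07864254920510401
housing z 0.05884044655424472
new ((541.2103881835938, 339.4574890136719), (41.80659103393555, 160.2835693359375), 84.8070297241211)
mid ((531.6701049804688, 259.94683837890625), (41.071720123291016, 160.15249633789062), 85.0438003540039)
right ((524.2991943359375, 180.23605346679688), (41.1008415222168, 159.87266540527344), 85.2282485961914)
t 17.7 pos [ 0.5269 -0.2986  0.1543] rot [-179.9    -0.22 -120.72] F [-6.4  3.5 15.7] w 0.0255
  shift cm [ 0.03  0.04 -0.12] (in target axes [ 0.03  0.04 -0.12] ) turn [-0.0017 -0.0038 -0.0003]
```

View pics/s6.png

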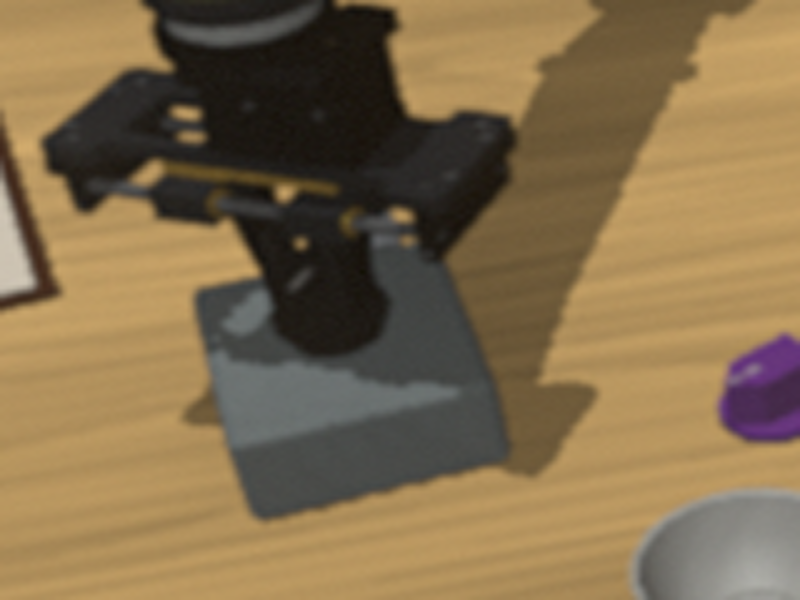

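The knob hides the collar at (335,330). Its top reads 0.1088 m, with the housing reading 1.2 mm low in the same view. That puts the underside at about 0.072 m, which is the full 6 mm stroke, and the 15.7 N push is steady.

Run:
```python
from h import *
print(order.sign_off()); o=env.get_obs(); print(o['time_s'],o['tool_pos'],o['force'],o['grip_width'])
```

```text
the job is handed in; nothing more can be done
None
the job is handed in; nothing more can be done
```

Both parts of the job are done and handed in at about 17.7 s of robot time. Sign-off gives no verdict, so the figures below come from my own last checks.

- **Prism:** I laid the loose prism in the free place (place2) and let go of it. The top camera puts it at (541.2, 339.5) mm, about 2 mm from the place's centre, and within about 0.5° of square. The two racked prisms read within about 1 mm of where they started.
- **Knob:** I fitted the black knob with its nose at -30.7°, matching the flat as measured (readings ranged from 324° to 333°). It slid on with no resistance and did not slip in the grip.
- **Press:** It is held against the stop with about 15.7 N upward, a 50 N grip setting and no movement. The depth reading puts its underside at about 72 mm, which is the full 6 mm stroke once I allow for that view reading 1.2 mm low.

**Open points:**
- A sideways force of about 7 N remained while pressing. The tool moved less than 1 mm and tilted only 0.2°.
- I did not measure the bottle, bowl, brush and spatula again at the end. I kept the arm clear of them, and no force reading pointed to a knock.

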